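Pull down the magazine hatch with the hook pole and clear the jammed tub

ROBOT

A 6-joint arm with a two-finger parallel gripper is mounted at the origin on the work surface. World frame = base frame: x ahead of the robot, y to its left, z up, the work surface at z = 0. Lengths are in m, angles in rad, forces in N, time in s.
With the tool pointing down it reaches from about 0.35 to 0.85 m from the base axis. Payload 8.1 kg.
Tool frame: the origin (TCP) lies at the very end of the fingers, on their centre line; the grasp point (between the pads) lies 19 mm behind it (manip.grip_depth is the distance from the TCP to the grasp point, in m); y points along the fingers, x is the direction in which the jaws open and shut, and the axes are right-handed (so a half turn about y gives the same grasp; the last joint's range is limited). The gripper opens to 93 mm and grips with 3 to 60 N. Pads are 15 mm wide; open, the fingers measure 128 mm over their backs; the gripper's body (75 mm by 188 mm) begins 65 mm behind the grasp point.
Start: joints at [-1.22, 0.13, 1.488, -0, 1.523, -0.085], TCP at [0.253, -0.544, 0.219] pointing down, gripper open.
Joint ranges: [-2.96, 2.96], [-0.89, 2.26], [0.02, 2.5], [-1.34, 4.48], [0, 2.73], [-2.66, 2.66]. Speed limits (rad/s): [2.39, 2.39, 2.79, 3.14, 3.14, 3.14].

INTERFACE

Orientations are given as a rotation vector (axis times angle).
In Python, from cell import manip gives the robot as it stands.
- The arm moves only by the tool move_arm, never from a script. Its argument "series" is text: rows parted by semicolons, each of 6 numbers parted by spaces: the shift along the tool's x, y, z in m, then the turn, a rotation vector about the tool's x, y, z in degrees. A call has 1 to 10 rows; each row shifts and turns the pose as measured when the row begins, along the tool's axes as they then stand; what a row does not reach is not made up. A row lasts 1/8 s, in which the tool goes at most 62.5 mm and 10.7 degrees, less where a joint would pass 70% of its speed; a pose out of reach is approached as far as the arm can. A call is refused whole if a number of a shift passes 0.0625 or a number of a turn 10.7, either way. A call with a gripper value outside its range is refused whole. "claw" is the finger opening in m, from 0 to 0.093, set as the call begins (left out, the last holds). The fingers move at their own pace and stop on an object; the grip force is fixed at half the most. Time passes only in rows, so rows that do not move let the fingers close. It gives the time, the measured TCP pose, the force and the opening at its end, in the units of the state.
- manip.get_state(): the state, without advancing time (a new reading comes with each control period).
- manip.capture(name): name is "scene" or "side" or "wrist"; returns a dict with "image" (384x512x3 uint8, red, green, blue), "z_map" (384x512 float32, m along the optical axis (not along the pixel's ray), 0 where there is no reading), "K" (3x3 intrinsics, pixels), "rvec" (rotation vector, rad) and "tvec" (3), from world to camera coordinates, as OpenCV has them. Camera axes: x right, y down, z forward; pixel columns grow to the right and rows downward; lengths in m; the calibration is good to about 2 mm. A picture is of the moment at which its call begins.
- manip.hand_in(): hands the job in, once; it reports no verdict.
The state is a dict: "time": time; "q": joint angles; "joint_velocities": joint speeds; "joint_torque": joint torques, N m; "position": TCP position; "orientation": TCP orientation; "ft_force": force on the tool from outside, world axes, zero at the start; "moment": the same for the moment, N m; "grip_width": finger opening in m.
Only numpy, scipy, OpenCV 4.12 (cv2) and the standard library are available. Lean on these libraries where they do the work, as an engineer would, in place of code of your own. Each camera call takes 0.05 s, during which the arm holds its last target.

TASK

Take the hook pole off its rests, put its hook down into the red eye of the blue hatch and swing the hatch down towards the pole rests until it lies fully open. Then use the pole to nudge the jammed tub (red dot) straight back through the mouth until it stands wholly behind the yellow line, and lay the pole back on its two rests. Keep the gripper itself off the hatch and the tubs, and leave the two tubs at the back and the label roll where they are.

Things in the scene. Friction and masses are not known exactly. Their poses are not given: they have to be found in the camera images.
- magazine: Fixed open-topped white tub magazine. Origin at table level under the hinge line, mid-mouth; x runs level into it (world +y within 15 deg), z up. Deck 150 mm above table, x 15 to 309 mm, 240 wide. Two solid steel cheeks (x 12 to 52 mm, tops 260 mm above table) leave a mouth 84 mm wide, y -42 to 42. Yellow line on the deck at x 60 to 67 mm. Clear side guards, tops 240 mm above table.
- hatch (a joint): Blue hatch's angle (rad): 0 shut (upright), starts 0 to 0.12, grows as its top swings out to the magazine's -x; stop at 1.5 (fully open, nearly level). Panel 116 mm wide, 6 thick, top 130 mm above the hinge, 0.2 kg. Stiff hinge (0.07 N m; 1 to 2 N at the eye): stays where left below about 0.4, beyond about 0.7 sinks by itself to the stop in some seconds.
- eye (a point): Centre of the red ring (eye) on the outer face of the hatch; moves with the hatch, axes along the magazine's when shut, z along the hatch towards its top. The eye is 30 mm wide inside (28.8 at the narrowest), of 6 mm wire, level when the hatch is shut (open from above). It lies 28 mm out from and 120 mm above the hinge, 10 mm below the hatch's top edge.
- hinge (a point): Middle of the hatch's hinge line, 150 mm above the table at the mouth of the magazine; the line runs along the magazine's y axis. Axes as the magazine's.
- pole: Loose hook pole, 0.25 kg: 14 mm square aluminium bar, x -180 to 190 mm. Origin on the bar's axis, mid orange grip sleeve (70 mm long, 22 mm square), near the centre of mass. x along the bar to the hook, z up as it lies on its rests. Hook: 8 mm steel pin at x = 186 mm pointing down (-z) to 40 mm below the bar's axis, round end. Black rubber at the other end.
- hook_tip (a point): Lower end of the hook pin, at (186, 0, -40) mm in the pole's frame.
- rest: Fixed pole rest. Origin at table level mid-rest, x along the pole to the hook end. Two white U-rests at x = -90 and 90 mm, 14 mm long: seats 63 mm above the table, slots 26 mm wide, prongs up to 97 mm. The pole lies in both, axis 70 mm above the table, sleeve midway between them (starts within 12 mm); free space round the sleeve down to a 10 mm base plate.
- tub: The jammed tub, a black upright drum with a white lid and a red dot, 66 mm across, 50 mm high, 0.15 kg give or take; origin at the centre of its underside. Stands upright on the deck in the mouth, its centre 47 to 58 mm behind the hinge line.
- tub_b: Bystander tub (green dot), same size, at the back of the magazine on its +y side; origin at the centre of its underside.
- tub_c: Bystander tub (green dot), same size, at the back of the magazine on its -y side; origin at the centre of its underside.
- label_roll: Bystander: loose white roll of labels, 90 mm across, 50 mm high, standing on the table; origin at the centre of its underside.
Not all that is in view belongs to the job. What is shaped like the tub but pink or purple is not meant.

How it is judged:
On the way, in this order (a step that is already met when the one before it is completed fails the run):
1. the hook is in the eye (its tip below the ring) with the hatch still shut (horizontal distance between hook_tip and eye below 0.02 m and z of hook_tip in the frame of eye below -0.004 m and distance between hook_tip and eye below 0.04 m and value of joint hatch below 0.3 rad), for 0.1 s.
2. the hatch has been swung past 0.5 rad with the hook in the eye (value of joint hatch above 0.5 rad and distance between hook_tip and eye below 0.045 m), for 0.1 s.
3. the hatch lies fully open (value of joint hatch above 1.4 rad), for 0.2 s.
4. the jammed tub stands wholly behind the yellow line (x of tub in the frame of magazine above 0.098 m and angle between tub's own z axis and vertical below 0.15 rad), for 0.2 s.
At the end, for the whole second after the job is handed in: Hatch beyond 1.4 rad; red-dot tub upright on the deck, at rest, its centre over 98 mm behind the hinge line (clear of the yellow line); pole at rest in both U-rests, within 45 mm of the middle, 0.15 rad of their line, axis 60 to 78 mm above the table (all of step 4 and value of joint hatch above 1.4 rad and z of tub in the frame of magazine above 0.14 m and linear speed of each of tub, pole below 0.02 m/s and horizontal distance between pole and rest below 0.045 m and z of pole in the frame of rest between 0.06 and 0.078 m and angle between the x axis of pole and the x axis of rest, either way round below 0.15 rad); the robot touches nothing.
It fails at once if the gripper or arm pushes the hatch (contact force between any of the fingers, the arm and hatch above 1 N).
It fails at once if the gripper or arm pushes the jammed tub (contact force between any of the fingers, the arm and tub above 0.5 N).
It fails at once if the jammed tub is tipped over (angle between tub's own z axis and vertical above 0.6 rad).
It fails at once if a tub at the back is moved more than 20 mm (distance of any of tub_b, tub_c from where it was at the start of the episode above 0.02 m).
It fails at once if the label roll is moved more than 30 mm (distance of label_roll from where it was at the start of the episode above 0.03 m).
It also fails if it takes over 56 s, if anything falls off the work surface, if the arm or the gripper's body presses on something with over 40 N, if the wrist force passes 120 N, or if a joint passes its speed limit or range.

## Working session

There is one attempt and no reset: what is moved stays moved. The work goes in short steps, Python scripts to look and compute and a tool call to move; the robot and the scene stay as the last step left them, time stands still between calls to the robot, and variables do not carry over. Pictures are saved under pics/ and viewed, and the job is handed in when it is done.

Besides the shell and the picture viewer there is one more tool, called after "Emit:" as name(argument=value, ...) on one line, values as JSON. move_arm: Moves the arm, as the interface text tells. Its arguments: {"type":"object","properties":{"series":{"type":"string"},"claw":{"type":"number"}},"required":["series"]}

```bash
mkdir -p pics; ls
cat > h.py <<'E'
import numpy as np,cv2
from scipy.spatial.transform import Rotation as R
from cell import manip
def cap(n,save=None):
    c=manip.capture(n)
    if save: cv2.imwrite('pics/'+save+'.png',cv2.cvtColor(c['image'],cv2.COLOR_RGB2BGR))
    np.savez('last_'+n+'.npz',**c)
    return c
def load(n): return dict(np.load('last_'+n+'.npz'))
def pts(c):
    K=c['K'];z=c['z_map'];v,u=np.mgrid[:z.shape[0],:z.shape[1]]
    P=np.stack([(u-K[0,2])/K[0,0]*z,(v-K[1,2])/K[1,1]*z,z],-1)
    Rm=R.from_rotvec(np.ravel(c['rvec'])).as_matrix()
    return (P-np.ravel(c['tvec']))@Rm
def ray(c,u,v,h):
    K=c['K'];Rm=R.from_rotvec(np.ravel(c['rvec'])).as_matrix();t=np.ravel(c['tvec'])
    d=Rm.T@np.array([(u-K[0,2])/K[0,0],(v-K[1,2])/K[1,1],1]);o=-Rm.T@t
    return o+d*(h-o[2])/d[2]
def proj(c,p):
    return cv2.projectPoints(np.array(p,float).reshape(-1,3),c['rvec'],c['tvec'],c['K'],None)[0][:,0]
def st():
    s=manip.get_state();print({k:np.round(s[k],4).tolist() for k in ['time','q','position','orientation','ft_force','grip_width']});return s
E
python3 - <<'E'
from h import *
s=st();print(R.from_rotvec(s['orientation']).as_matrix().round(3))
for n in ['scene','side','wrist']:
    c=cap(n,n+'0');print(n,c['K'][0,0],(-R.from_rotvec(np.ravel(c['rvec'])).as_matrix().T@np.ravel(c['tvec'])).round(3))
E
```

```text
pics
{'time': 0.0, 'q': [-1.2204, 0.1311, 1.4893, -0.0, 1.523, -0.0854], 'position': [0.2531, -0.5434, 0.2176], 'orientation': [-1.3833, 0.8836, -0.8812], 'ft_force': [0.3912, -0.3065, -1.4952], 'grip_width': 0.0931}
[[ 0.422 -0.001  0.907]
 [-0.907  0.002  0.422]
 [-0.002 -1.     0.   ]]
scene 460.04585428561603 [ 1.263 -0.432  0.92 ]
side 441.72317714644316 [0.94  0.831 1.137]
wrist 276.6511873349861 [ 0.319 -0.512  0.385]
```

View pics/scene0.png

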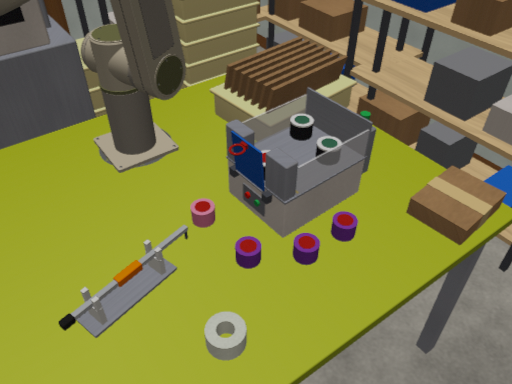

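View pics/side0.png

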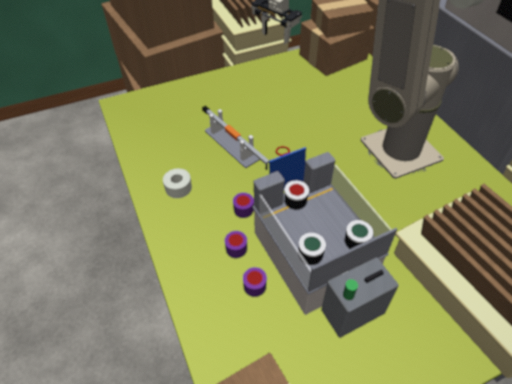

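View pics/wrist0.png

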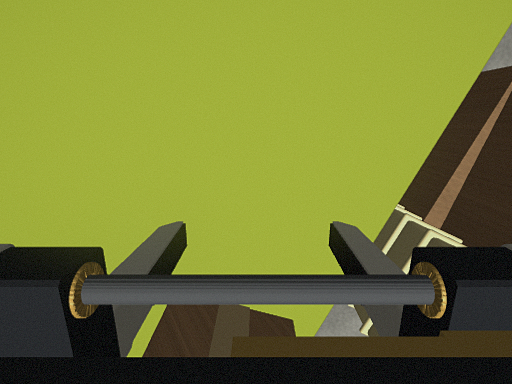

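Scene view: orange sleeve at (128,273), hook near (187,233), red eye at (237,149), blue hatch around (250,160), white roll at (226,335). Side view: jammed tub (red dot, white rim) at (297,190), back tubs at (313,245) and (359,233).

```bash
cat > m.py <<'E'
from h import *
def hsv(c): return cv2.cvtColor(c['image'],cv2.COLOR_RGB2HSV)
for n in ['scene','side']:
    c=load(n);H=hsv(c);P=pts(c);h,s,v=[H[...,i].astype(int) for i in range(3)]
    masks={'orange':(h>5)&(h<18)&(s>200)&(v>120),'red':((h<5)|(h>174))&(s>150)&(v>80),'blue':(h>105)&(h<125)&(s>150)&(v>50),'yellow':(h>15)&(h<27)&(s>120)&(v>120),'green':(h>60)&(h<95)&(s>70)}
    for k,m in masks.items():
        N,L,S,C=cv2.connectedComponentsWithStats(m.astype(np.uint8))
        for i in range(1,N):
            if S[i,4]>=8:
                mm=(L==i)&(c['z_map']>0);q=P[mm]
                if len(q) and np.median(q[:,2])>0.02 and np.median(q[:,0])<1: print(n,k,S[i],C[i].round(1),'med',np.median(q,0).round(3),'min',q.min(0).round(3),'max',q.max(0).round(3))
E
python3 m.py
python3 - <<'E'
from h import *
for n,b in [('scene',(40,210,210,340)),('scene',(215,90,390,230)),('side',(190,90,300,180)),('side',(240,130,400,310))]:
    c=load(n);im=c['image'][b[1]:b[3],b[0]:b[2],::-1]
    f=min(800/im.shape[1],600/im.shape[0]);cv2.imwrite(f'pics/z_{n}_{b[0]}.png',cv2.resize(im,None,fx=f,fy=f,interpolation=cv2.INTER_CUBIC))
E
```

```text
scene orange [114 263  28  20  57] [128.7 273.1] med [ 0.559 -0.267  0.079] min [ 0.548 -0.3    0.075] max [ 0.57  -0.231  0.082]
scene red [229 142  18  13 107] [238.1 148.1] med [0.526 0.07  0.27 ] min [0.429 0.043 0.184] max [0.548 0.109 0.277]
scene red [263 153   3   9  26] [264.  157.2] med [0.526 0.145 0.202] min [0.506 0.115 0.199] max [0.569 0.164 0.254]
scene red [245 191   6   7  28] [247.1 194.4] med [0.505 0.106 0.085] min [0.497 0.103 0.075] max [0.511 0.113 0.091]
scene red [195 201  15  11 129] [202.1 206. ] med [0.442 0.001 0.051] min [ 0.42  -0.021  0.047] max [0.463 0.021 0.056]
scene red [338 215  15  10 125] [344.8 219.5] med [0.709 0.281 0.051] min [0.689 0.262 0.047] max [0.727 0.301 0.055]
scene red [299 236  16  12 151] [306.3 241.7] med [0.708 0.146 0.051] min [0.689 0.125 0.047] max [0.728 0.165 0.055]
scene red [240 240  16  12 154] [247.8 245.5] med [0.632 0.019 0.051] min [0.611 0.    0.047] max [0.651 0.038 0.057]
scene blue [395   0  61  12 398] [425.7   3.5] med [0.077 1.366 0.2  ] min [-0.086  1.346  0.181] max [0.092 1.568 0.234]
scene blue [231 131
[... 6775 characters left out ...]
5  16  11  52] [281.5 148.9] med [0.509 0.045 0.267] min [ 0.376 -0.202 -0.003] max [0.539 0.077 0.275]
side yellow [308 189  24  10  27] [319.4 193.5] med [0.451 0.16  0.151] min [0.406 0.156 0.147] max [0.485 0.164 0.154]
side yellow [275 207  13   6  17] [281.1 209.4] med [0.575 0.167 0.151] min [0.555 0.164 0.148] max [0.594 0.169 0.154]
side green [353 225  14  11 120] [359.4 230.3] med [0.44  0.344 0.202] min [0.423 0.327 0.198] max [0.456 0.361 0.206]
side green [305 238  14  12 134] [311.7 243.3] med [0.57  0.328 0.202] min [0.553 0.311 0.198] max [0.588 0.345 0.206]
side green [344 279  14  21 220] [350.1 288.4] med [0.558 0.482 0.228] min [0.539 0.448 0.18 ] max [0.567 0.492 0.235]
```

View pics/z_scene_215.png

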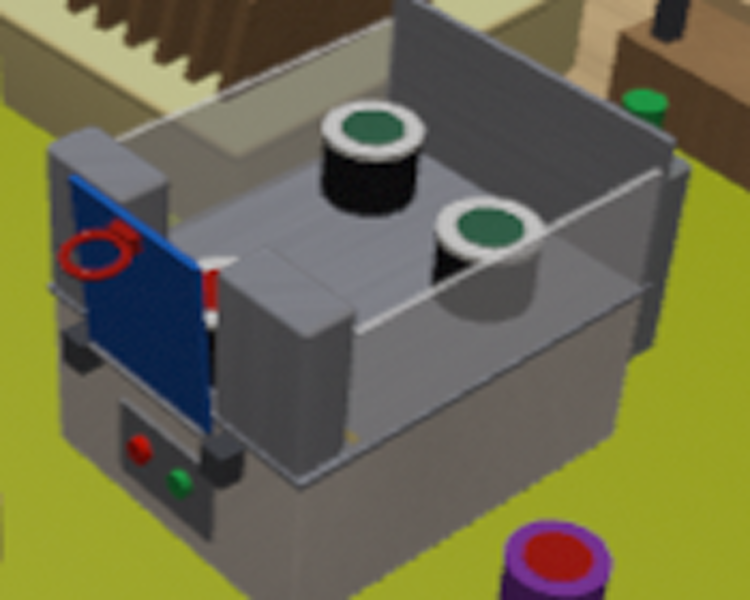

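View pics/z_scene_40.png

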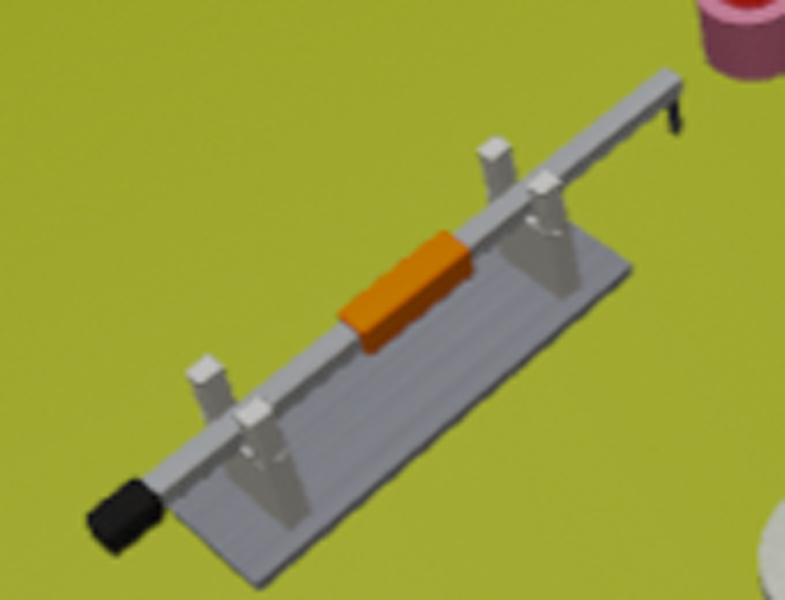

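View pics/z_side_240.png

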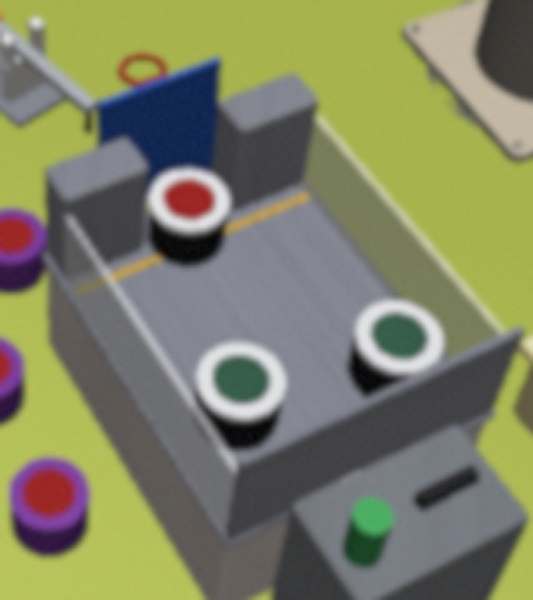

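```bash
cat > m2.py <<'E'
from h import *
def hsv(c): return cv2.cvtColor(c['image'],cv2.COLOR_RGB2HSV)
def fitline(q): 
    m=np.median(q,0);q=q[np.linalg.norm(q-m,axis=1)<0.3];m=q.mean(0);return m,np.linalg.svd(q-m)[2][0]
for n in ['scene','side']:
    c=load(n);H=hsv(c);P=pts(c);h,s,v=[H[...,i].astype(int) for i in range(3)];ok=c['z_map']>0
    B=lambda x0,x1,y0,y1,z0,z1:ok&(P[...,0]>x0)&(P[...,0]<x1)&(P[...,1]>y0)&(P[...,1]<y1)&(P[...,2]>z0)&(P[...,2]<z1)
    # bar top
    m=B(.35,.8,-.5,-.05,.071,.084)&(s<90)
    q=P[m]
    for _ in range(3):
        x=q[:,:2];mm=np.median(x,0);vx,vy,x0,y0=cv2.fitLine(x.astype(np.float32),cv2.DIST_HUBER,0,.01,.01).ravel()
        d=(x-[x0,y0])@[-vy,vx];q=q[abs(d)<.01]
    dd=np.array([vx,vy])*np.sign(vy);t=(q[:,:2]-[x0,y0])@dd
    print(n,'bar',len(q),dd.round(4),np.degrees(np.arctan2(dd[1],dd[0])).round(2),'pt',x0.round(4),y0.round(4),'ends',(np.array([x0,y0])+dd*t.min()).round(3),(np.array([x0,y0])+dd*t.max()).round(3),'z',q[:,2].mean().round(4))
    o=P[B(.45,.65,-.35,-.2,.06,.095)&(h>5)&(h<20)&(s>170)]
    t=(o[:,:2]-[x0,y0])@dd; print(' sleeve ends',np.percentile(t,[1,99]).round(4),'mid',(np.array([x0,y0])+dd*np.percentile(t,[1,99]).mean()).round(4))
    # hatch plane
    m=B(.45,.6,.07,.13,.155,.285)&(h>105)&(h<125)&(s>150)
    q=P[cv2.erode(m.astype(np.uint8),np.ones((3,3)))>0]; 
    ce=np.median(q,0);nn=np.linalg.svd(q-q.mean(0))[2][2];nn*=np.sign(nn[1]);print(' hatch n',nn.round(3),'c',q.mean(0).round(4),'yaw deg',np.degrees(np.arctan2(-nn[0],nn[1])).round(2),'tilt',np.arctan2(nn[2],np.hypot(*nn[:2])).round(3), 'edges x',q[:,0].min().round(3),q[:,0].max().round(3))
    # eye ring
    m=B(.45,.6,.03,.085,.255,.285)&((h<8)|(h>172))&(s>120)
    q=P[m];print(' ring',len(q),q.min(0).round(4),q.max(0).round(4),((q.min(0)+q.max(0))/2).round(4),'z',np.median(q[:,2]).round(4))
    # roll
    m=B(.5,1,-.35,0,.04,.06)&(s<60);q=P[m];
    if len(q):print(' roll',((np.percentile(q,1,0)+np.percentile(q,99,0))/2).round(3))
    # cheeks tops, rear wall
    m=B(.35,.7,.08,.2,.252,.268)&(s<90);q=P[m];
    for sg in (q[q[:,0]<.51],q[q[:,0]>.51]):
        if len(sg)>5: print(' cheek',len(sg),cv2.minAreaRect(sg[:,:2].astype(np.float32)))
E
python3 m2.py
```

```text
scene bar 700 [-0.268   0.9634] 105.54 pt 0.5583 -0.2882 ends [ 0.6   -0.439] [ 0.502 -0.085] z 0.0762
 sleeve ends [-0.011   0.0555] mid [ 0.5523 -0.2668]
 hatch n [-0.048  0.995  0.089] c [0.5368 0.0932 0.2194] yaw deg 2.74 tilt 0.089 edges x 0.474 0.583
 ring 105 [0.5027 0.0429 0.2644] [0.5481 0.085  0.277 ] [0.5254 0.0639 0.2707] z 0.2695
 roll [ 0.683 -0.159  0.048]
 cheek 282 ((0.44291070103645325, 0.12799549102783203), (0.060989685356616974, 0.07924474030733109), 68.66729736328125)
 cheek 379 ((0.602023184299469, 0.1359628140926361), (0.07991081476211548, 0.0416032038629055), 1.7208726406097412)
side bar 255 [-0.2669  0.9637] 105.48 pt 0.5419 -0.2372 ends [ 0.594 -0.427] [ 0.5   -0.085] z 0.0773
 sleeve ends [-0.0609  0.0006] mid [ 0.5499 -0.2663]
 hatch n [-0.048  0.995  0.086] c [0.5131 0.0945 0.2339] yaw deg 2.76 tilt 0.086 edges x 0.473 0.572Traceback (most recent call last):
  File "m2.py", line 24, in <module>
    q=P[m];print(' ring',len(q),q.min(0).round(4),q.max(0).round(4),((q.min(0)+q.max(0))/2).round(4),'z',np.median(q[:,2]).round(4))
                                ~~~~~^^^
    return umr_minimum(a, axis, None, out, keepdims, initial, where)
ValueError: zero-size array to reduction operation minimum which has no identity
```

```bash
cat > plan.py <<'E'
from h import *
# rows from pose (p,yaw of tool z) to target; tool down
def plan(p1,yaw1,n,p0=None,R0=None):
    s=manip.get_state()
    p0=np.array(s['position']) if p0 is None else np.array(p0); R0=R.from_rotvec(s['orientation']) if R0 is None else R0
    a=np.radians(yaw1);z=np.array([np.cos(a),np.sin(a),0]);y=np.array([0,0,-1.]);x=np.cross(y,z)
    R1=R.from_matrix(np.stack([x,y,z],1));rv=(R0.inv()*R1).as_rotvec()/n;d=(np.array(p1)-p0)/n
    for i in range(n):
        Ri=R0*R.from_rotvec(rv*i);t=Ri.inv().apply(d)
        print(' '.join('%.4f'%v for v in t),' '.join('%.2f'%v for v in np.degrees(rv)),end='; ')
    print();return np.array(p1),R1
E
python3 - <<'E'
from plan import *
plan((.551,-.267,.16),105.5,9)
E
```

```text
-0.0139 0.0065 0.0430 -0.01 -8.95 -0.01; -0.0070 0.0064 0.0446 -0.01 -8.95 -0.01; 0.0000 0.0064 0.0452 -0.01 -8.95 -0.01; 0.0070 0.0064 0.0446 -0.01 -8.95 -0.01; 0.0139 0.0064 0.0430 -0.01 -8.95 -0.01; 0.0204 0.0064 0.0403 -0.01 -8.95 -0.01; 0.0264 0.0064 0.0366 -0.01 -8.95 -0.01; 0.0318 0.0064 0.0321 -0.01 -8.95 -0.01; 0.0364 0.0064 0.0267 -0.01 -8.95 -0.01;
```

Emit:
move_arm(series="-0.014 0.0065 0.043 0 -8.95 0; -0.007 0.0065 0.0445 0 -8.95 0; 0 0.0065 0.045 0 -8.95 0; 0.007 0.0065 0.0445 0 -8.95 0; 0.014 0.0065 0.043 0 -8.95 0; 0.0205 0.0065 0.0405 0 -8.95 0; 0.0265 0.0065 0.0365 0 -8.95 0; 0.032 0.0065 0.032 0 -8.95 0; 0.0365 0.0065 0.0265 0 -8.95 0", claw=0.06)

```text
time: 1.27
position: [0.5518, -0.2552, 0.1551]
orientation: [-1.554, -0.241, 0.245]
ft_force: [-0.0, -0.1, 0.3]
grip_width: 0.0597
```

Run:
```python
from plan import *
s=st();print(R.from_rotvec(s['orientation']).as_matrix().round(3))
cap('wrist','w1');c=cap('scene','s1')
plan((.551,-.267,.16),105.5,1)
```

```text
{'time': 1.275, 'q': [-0.5182, 0.1922, 1.5365, 0.001, 1.417, -0.8277], 'position': [0.5518, -0.2552, 0.1551], 'orientation': [-1.5538, -0.2406, 0.2448], 'ft_force': [-0.0007, -0.0953, 0.2706], 'grip_width': 0.0597}
[[ 0.953 -0.003 -0.304]
 [ 0.305  0.003  0.953]
 [-0.002 -1.     0.004]]
-0.0062 -0.0060 -0.0131 -0.33 2.39 -0.12;
```

View pics/w1.png

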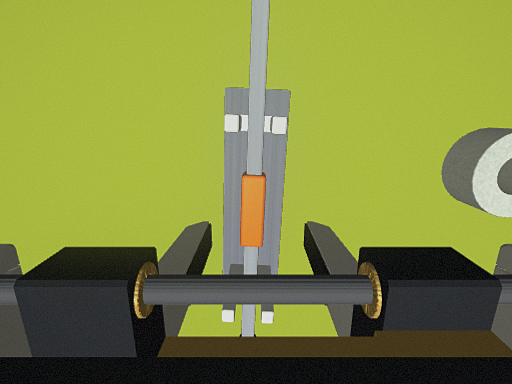

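Wrist view: sleeve at rows 175–247, columns 241–266, bar running up to (260,0); tool is ~2.4° over-rotated. Measure the sleeve's edges in this view.

```bash
cat > sl.py <<'E'
from plan import *
c=load('wrist');P=pts(c);H=cv2.cvtColor(c['image'],cv2.COLOR_RGB2HSV);h,s,v=[H[...,i].astype(int) for i in range(3)]
m=(h>5)&(h<20)&(s>180)&(v>100);m[:, :200]=0;m[:,310:]=0;m[260:]=0
q=np.argwhere(m);print(len(q),'depth z',np.median(P[m][:,2]).round(4))
X=np.array([ray(c,u,v,.081) for v,u in q])[:,:2]
print('rect',cv2.minAreaRect(X.astype(np.float32)))
# bar beyond: gray columns in rows 0..80
for r in (5,30,60,80):
    g=[u for u in range(235,290) if not (25<h[r,u]<45 and s[r,u]>80)]
    if g: print(r,min(g),max(g),ray(c,np.mean(g),r,.077).round(4))
E
python3 sl.py
```

```text
1221 depth z 0.0817
rect ((0.5496416091918945, -0.2662474811077118), (0.0210123211145401, 0.06866247951984406), 15.337100982666016)
5 252 268 [ 0.505 -0.104  0.077]
30 251 267 [ 0.5095 -0.1208  0.077 ]
60 250 266 [ 0.5154 -0.1418  0.077 ]
80 250 265 [ 0.5197 -0.1563  0.077 ]
```

Run:
```python
from plan import *
p,r=plan((.5505,-.2700,.14),105.4,2)
plan((.5505,-.2700,.051),105.4,3,p,r)
```

```text
-0.0038 0.0070 -0.0080 -0.17 1.24 -0.06; -0.0036 0.0070 -0.0080 -0.17 1.24 -0.06; 
0.0000 0.0297 0.0000 0.00 0.00 0.00; 0.0000 0.0297 0.0000 0.00 0.00 0.00; 0.0000 0.0297 0.0000 0.00 0.00 0.00;
```

Emit:
move_arm(series="-0.0038 0.007 -0.008 -0.17 1.24 -0.06; -0.0036 0.007 -0.008 -0.17 1.24 -0.06; 0 0 0 0 0 0; 0 0.0297 0 0 0 0; 0 0.0297 0 0 0 0; 0 0.015 0 0 0 0; 0 0 0 0 0 0")

```text
time: 2.25
position: [0.5472, -0.2771, 0.0638]
orientation: [-1.564, -0.199, 0.199]
ft_force: [-0.4, 0.2, 0.6]
grip_width: 0.06
```

Run:
```python
from plan import *
st()
plan((.5505,-.2700,.051),105.4,1)
```

```text
{'time': 2.25, 'q': [-0.5514, 0.2855, 1.6022, -0.0016, 1.2522, -0.8043], 'position': [0.5472, -0.2771, 0.0638], 'orientation': [-1.5639, -0.1993, 0.1987], 'ft_force': [-0.4155, 0.22, 0.5558], 'grip_width': 0.06}
0.0050 0.0128 0.0061 0.13 -0.88 0.00;
```

Emit:
move_arm(series="0.0045 0.0065 0.0055 0.13 -0.8 0; 0 0.004 0 0 0 0; 0 0.001 0 0 0 0")

```text
time: 2.62
position: [0.5521, -0.2713, 0.0547]
orientation: [-1.563, -0.213, 0.208]
ft_force: [-0.8, -0.3, 0.4]
grip_width: 0.0601
```

Run:
```python
from plan import *
st()
plan((.5505,-.2700,.051),105.4,1)
```

```text
{'time': 2.625, 'q': [-0.5402, 0.298, 1.6051, 0.0002, 1.2342, -0.8085], 'position': [0.5521, -0.2713, 0.0547], 'orientation': [-1.563, -0.2133, 0.2078], 'ft_force': [-0.7591, -0.332, 0.4296], 'grip_width': 0.0601}
-0.0012 0.0037 0.0017 0.17 -0.04 0.18;
```

Emit:
move_arm(series="-0.001 0.003 0.001 0.17 0 0.18; 0 0 0 0 0 0")

```text
time: 2.88
position: [0.5512, -0.2707, 0.0522]
orientation: [-1.561, -0.211, 0.21]
ft_force: [-0.3, 0.8, 0.7]
grip_width: 0.0599
```

Emit:
move_arm(series="0 0 0 0 0 0; 0 0 0 0 0 0; 0 0 0 0 0 0; 0 0 0 0 0 0", claw=0.01)

```text
time: 3.38
position: [0.5514, -0.2709, 0.0526]
orientation: [-1.561, -0.211, 0.21]
ft_force: [0.2, 0.1, 0.4]
grip_width: 0.0246
```

```bash
python3 - <<'E'
from plan import *
st();cap('wrist','w2')
E
python3 sl.py
```

```text
{'time': 3.375, 'q': [-0.54, 0.3014, 1.6052, -0.0001, 1.2337, -0.8082], 'position': [0.5514, -0.2709, 0.0526], 'orientation': [-1.5614, -0.2113, 0.2098], 'ft_force': [0.2247, 0.1095, 0.4096], 'grip_width': 0.0246}
2407 depth z 0.0817
rect ((0.545741856098175, -0.2526010274887085), (0.021353157237172127, 0.041872866451740265), 15.36970043182373)
5 243 272 [ 0.5182 -0.1524  0.077 ]
30 243 272 [ 0.5209 -0.1621  0.077 ]
60 235 289 [ 0.5263 -0.1737  0.077 ]
80 235 289 [ 0.5287 -0.1822  0.077 ]
```

View pics/w2.png

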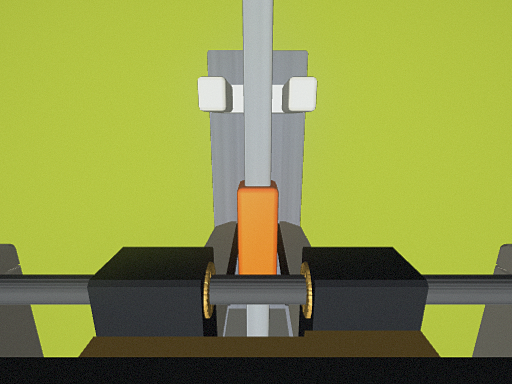

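Emit:
move_arm(series="0 0 0 0 0 0; 0 0 0 0 0 0; 0 -0.01 0 0 0 0; 0 -0.03 0 0 0 0; 0 -0.04 0 0 0 0; 0 -0.045 0 0 0 0; 0 -0.045 0 0 0 0; 0 -0.04 0 0 0 0; 0 -0.02 0 0 0 0; 0 0 0 0 0 0")

```text
time: 4.68
position: [0.5494, -0.2696, 0.2913]
orientation: [-1.559, -0.209, 0.212]
ft_force: [0.7, -0.5, -1.9]
grip_width: 0.0217
```

Run:
```python
from plan import *
st();cap('side','d2');cap('scene','s2')
plan((.536,-.170,.312),92.75,5)
```

```text
{'time': 4.675, 'q': [-0.54, 0.1472, 1.3387, 0.0, 1.6581, -0.8083], 'position': [0.5494, -0.2696, 0.2913], 'orientation': [-1.559, -0.2091, 0.212], 'ft_force': [0.6971, -0.5034, -1.922], 'grip_width': 0.0217}
0.0028 -0.0046 0.0198 -0.05 2.52 -0.06; 0.0019 -0.0046 0.0199 -0.05 2.52 -0.06; 0.0011 -0.0047 0.0200 -0.05 2.52 -0.06; 0.0002 -0.0047 0.0200 -0.05 2.52 -0.06; -0.0007 -0.0047 0.0200 -0.05 2.52 -0.06;
```

View pics/s2.png

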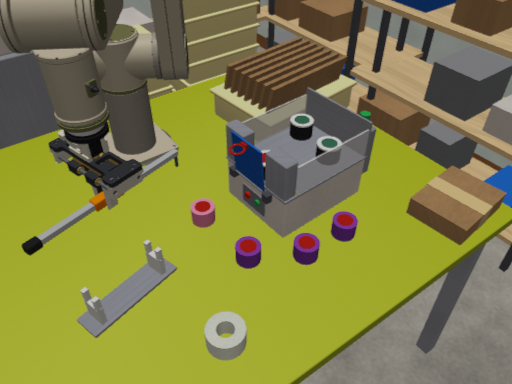

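Pole is off its rests, level, hook near (177,158). Now toward the eye, short of it, for a measurement.

Emit:
move_arm(series="0.0028 -0.0046 0.0198 0 2.5 0; 0.002 -0.0046 0.02 0 2.5 0; 0.001 -0.0046 0.02 0 2.5 0; 0 -0.0046 0.02 0 2.5 0; -0.0007 -0.003 0.01 0 1.2 0; 0 0 0 0 0 0; 0 0 0 0 0 0")

```text
time: 5.65
position: [0.5313, -0.1754, 0.2959]
orientation: [-1.556, -0.032, 0.072]
ft_force: [0.2, -0.6, -3.4]
grip_width: 0.0216
```

Run:
```python
from plan import *
s=st();z=R.from_rotvec(s['orientation']).as_matrix()[:,2];print('z',z.round(4),np.degrees(np.arctan2(z[1],z[0])))
for n in('side','scene','wrist'):
    c=cap(n,n+'3')
    tip=np.array(s['position'])+z*.191+[0,0,.0175-.04];print(n,tip.round(4),proj(c,tip),'top',proj(c,tip+[0,0,.047]),'eye',proj(c,(.525,.063,.267)))
c=load('scene');cv2.imwrite('pics/s3z.png',cv2.resize(c['image'][90:230,140:300,::-1],None,fx=4,fy=4,interpolation=cv2.INTER_CUBIC))
c=load('side');cv2.imwrite('pics/d3z.png',cv2.resize(c['image'][90:210,210:360,::-1],None,fx=5,fy=5,interpolation=cv2.INTER_CUBIC))
```

```text
{'time': 5.65, 'q': [-0.4116, 0.0308, 1.454, 0.0016, 1.6858, -0.4779], 'position': [0.5313, -0.1754, 0.2959], 'orientation': [-1.5561, -0.0321, 0.0721], 'ft_force': [0.169, -0.5668, -3.3918], 'grip_width': 0.0216}
z [-0.0662  0.9977  0.0148] 93.79836230925928
side [0.5186 0.0152 0.2762] [[276.64708199 137.44170377]] top [[277.12261867 124.94999876]] eye [[281.97688487 151.27095779]]
scene [0.5186 0.0152 0.2762] [[218.17457515 152.04681821]] top [[217.23562716 135.38137264]] eye [[236.62874982 149.41114842]]
wrist [0.5186 0.0152 0.2762] [[ 259.51804086 -103.19769097]] top [[ 257.61055104 -198.79561742]] eye [[ 277.75511655 -198.84293306]]
```

View pics/s3z.png

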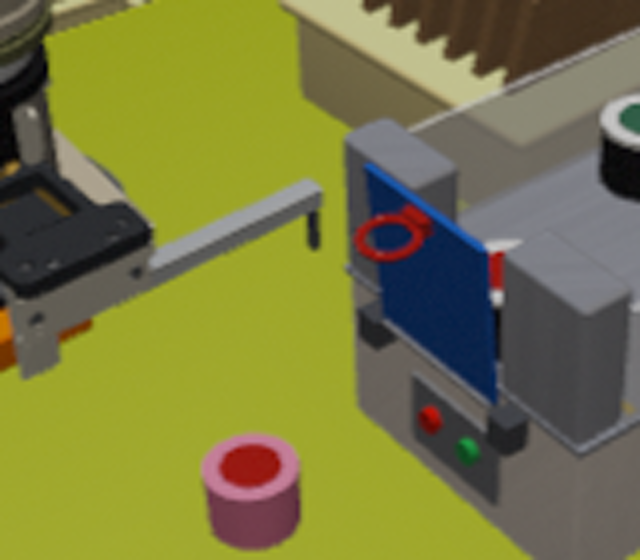

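View pics/wrist3.png

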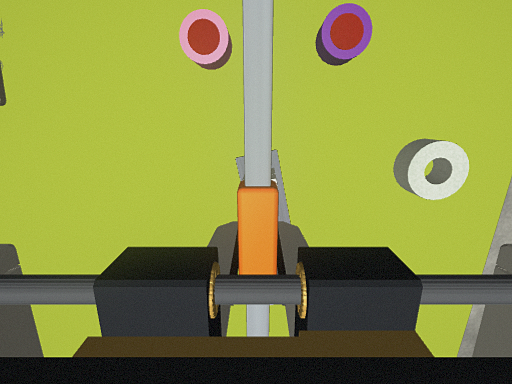

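View pics/d3z.png

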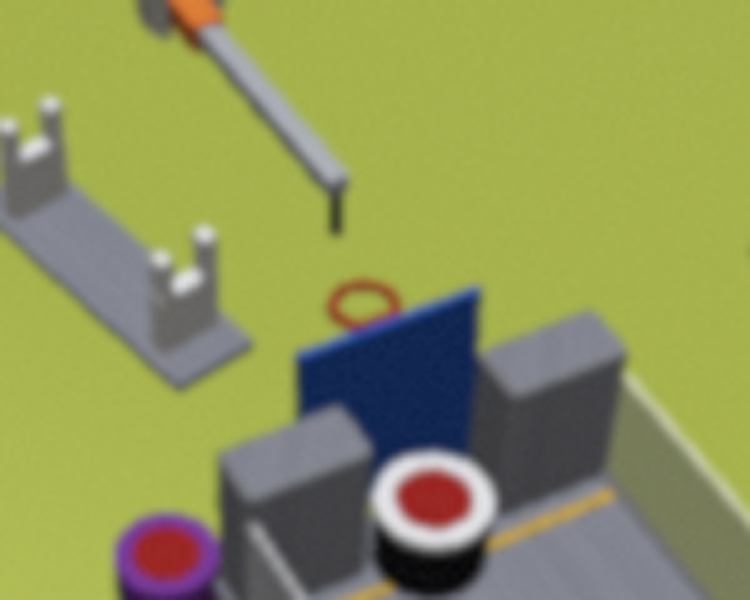

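Run:
```python
from h import *
for n in('scene','side'):
    c=load(n);H=cv2.cvtColor(c['image'],cv2.COLOR_RGB2HSV);h,s,v=[H[...,i].astype(int) for i in range(3)]
    m=(((h<10)|(h>165))&(s>90)).astype(np.uint8);k=np.zeros_like(m)
    if n=='scene': k[138:160,226:247]=1
    else: k[143:160,272:293]=1
    m&=k;q=np.argwhere(m)[:,::-1]
    e=cv2.fitEllipse(q.astype(np.float32)) if 0 else None
    X=np.array([ray(c,u,v,.267) for u,v in q])
    print(n,len(q),q.min(0),q.max(0),'xrange',np.percentile(X[:,0],[1,99]).round(4),X[:,0].min().round(4),X[:,0].max().round(4),'y',X[:,1].min().round(4),X[:,1].max().round(4))
    # circle fit on outer hull front portion
    hull=cv2.convexHull(X[:,:2].astype(np.float32));(cx,cy),r=cv2.minEnclosingCircle(X[X[:,1]<.075][:,:2].astype(np.float32));print(cx,cy,r)
    A=X[X[:,1]<.08][:,:2];b=(A**2).sum(1);w=np.linalg.lstsq(np.c_[2*A,np.ones(len(A))],b,rcond=None)[0];print('lsq',w[:2].round(4),np.sqrt(w[2]+w[:2]@w[:2]).round(4))
```

```text
scene 124 [228 141] [246 155] xrange [0.5025 0.544 ] 0.5017 0.5446 y 0.0422 0.0948
0.5225521326065063 0.0600859671831131 0.02255622111260891
lsq [0.5237 0.0632] 0.0181
side 2 [280 152] [288 155] xrange [0.5113 0.5362] 0.511 0.5364 y 0.0725 0.0738
0.5237171649932861 0.07313291728496552 0.012813141569495201
lsq [0.5274 0.0022] 0.0722
```

Run:
```python
from plan import *
p,r=plan((.5333,-.165,.314),92.75,2)
plan((.5333,-.1283,.314),92.75,3,p,r)
```

```text
0.0010 -0.0087 0.0054 -0.41 0.51 -0.70; 0.0011 -0.0087 0.0053 -0.41 0.51 -0.70; 
0.0006 0.0000 0.0122 0.00 0.00 0.00; 0.0006 0.0000 0.0122 0.00 0.00 0.00; 0.0006 0.0000 0.0122 0.00 0.00 0.00;
```

Emit:
move_arm(series="0.001 -0.009 0.003 -0.41 0.5 -0.7; 0.001 -0.009 0.003 -0.41 0.5 -0.7; 0 -0.003 0 0 0 0; 0 0 0 0 0 0")

```text
time: 6.3
position: [0.5339, -0.17, 0.32]
orientation: [-1.572, -0.039, 0.034]
ft_force: [-1.2, 0.5, -1.8]
grip_width: 0.0219
```

```bash
cat > tip.py <<'E'
from plan import *
import sys
def tipinfo():
    s=st();Rm=R.from_rotvec(s['orientation']).as_matrix();z=Rm[:,2]
    tip=np.array(s['position'])+z*.191-Rm[:,1]*.0175+Rm[:,1]*.04
    print('yaw',np.degrees(np.arctan2(z[1],z[0])).round(2),'pitch',np.degrees(np.arcsin(z[2])).round(2),'roll',np.degrees(Rm[2,0]).round(2),'tip',tip.round(4));return s,tip
if __name__=='__main__':
    tipinfo()
    a=[float(v) for v in sys.argv[1:]]
    if a: plan(a[:3],a[3],int(a[4]))
E
python3 tip.py .5333 -.1283 .312 92.75 4
```

```text
{'time': 6.3, 'q': [-0.3996, -0.0007, 1.4422, -0.0002, 1.6961, -0.446], 'position': [0.5339, -0.17, 0.32], 'orientation': [-1.5723, -0.0392, 0.0337], 'ft_force': [-1.225, 0.4797, -1.7916], 'grip_width': 0.0219}
yaw 92.66 pitch -0.11 roll 0.2 tip [0.5251 0.0208 0.2971]
0.0003 0.0020 0.0104 0.03 -0.02 0.05; 0.0003 0.0020 0.0104 0.03 -0.02 0.05; 0.0003 0.0020 0.0104 0.03 -0.02 0.05; 0.0003 0.0020 0.0104 0.03 -0.02 0.05;
```

Emit:
move_arm(series="0.001 0 0.0105 0 0 0; 0.001 0 0.0105 0 0 0; 0.001 0 0.0105 0 0 0; 0 0 0.006 0 0 0; 0 0 0 0 0 0")

```text
time: 6.92
position: [0.535, -0.1289, 0.3192]
orientation: [-1.571, -0.039, 0.035]
ft_force: [-0.9, 0.8, -2.2]
grip_width: 0.0218
```

```bash
python3 tip.py .5333 -.1283 .312 92.75 1
python3 - <<'E'
from h import *
c=cap('scene','s4');cv2.imwrite('pics/s4z.png',cv2.resize(c['image'][110:190,190:290,::-1],None,fx=7,fy=7,interpolation=cv2.INTER_CUBIC))
c=cap('side','d4');cv2.imwrite('pics/d4z.png',cv2.resize(c['image'][100:190,230:350,::-1],None,fx=6,fy=6,interpolation=cv2.INTER_CUBIC))
E
```

```text
{'time': 6.925, 'q': [-0.3295, -0.0264, 1.4692, -0.0001, 1.6963, -0.3769], 'position': [0.535, -0.1289, 0.3192], 'orientation': [-1.5715, -0.039, 0.0354], 'ft_force': [-0.8974, 0.8273, -2.1866], 'grip_width': 0.0218}
yaw 92.71 pitch -0.06 roll 0.13 tip [0.526  0.0619 0.2965]
-0.0017 0.0072 0.0007 0.06 -0.04 0.13;
```

View pics/s4z.png

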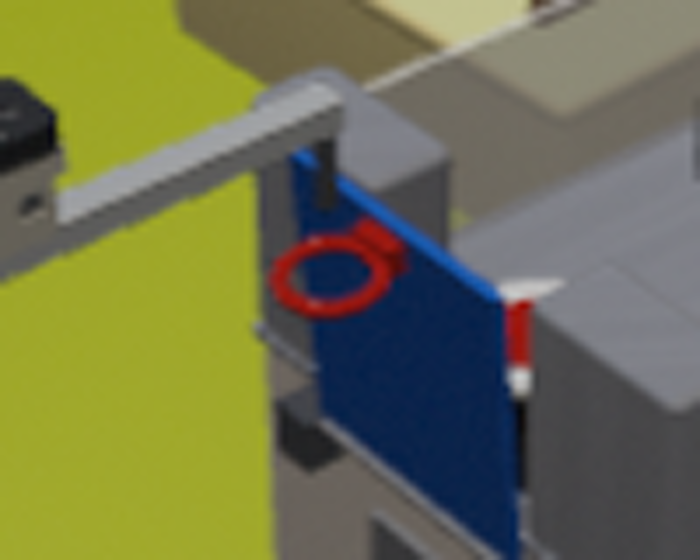

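View pics/d4z.png

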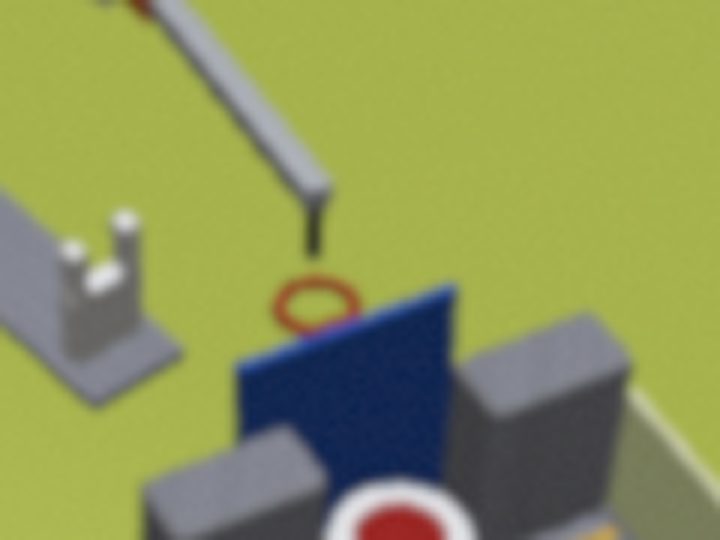

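Both views agree: dropping the pin lands it within ~2 mm of the ring centre (scene zoom (332,275), side zoom (317,306)). Lower it.

Emit:
move_arm(series="-0.001 0.01 0 0 0 0; -0.001 0.01 0 0 0 0; 0 0.01 0 0 0 0; 0 0.01 0 0 0 0; 0 0.004 0 0 0 0; 0 0 0 0 0 0; 0 0 0 0 0 0")

```text
time: 7.9
position: [0.5323, -0.1304, 0.2707]
orientation: [-1.571, -0.036, 0.035]
ft_force: [-0.3, 0.1, -2.2]
grip_width: 0.022
```

```bash
python3 tip.py
python3 - <<'E'
from h import *
c=cap('scene','s5');cv2.imwrite('pics/s5z.png',cv2.resize(c['image'][110:190,190:290,::-1],None,fx=7,fy=7,interpolation=cv2.INTER_CUBIC))
E
```

```text
{'time': 7.9, 'q': [-0.3335, -0.0271, 1.5569, -0.0005, 1.6112, -0.3789], 'position': [0.5323, -0.1304, 0.2707], 'orientation': [-1.5711, -0.0359, 0.0353], 'ft_force': [-0.2879, 0.1303, -2.2481], 'grip_width': 0.022}
yaw 92.6 pitch -0.04 roll 0.02 tip [0.5237 0.0604 0.2481]
```

View pics/s5z.png

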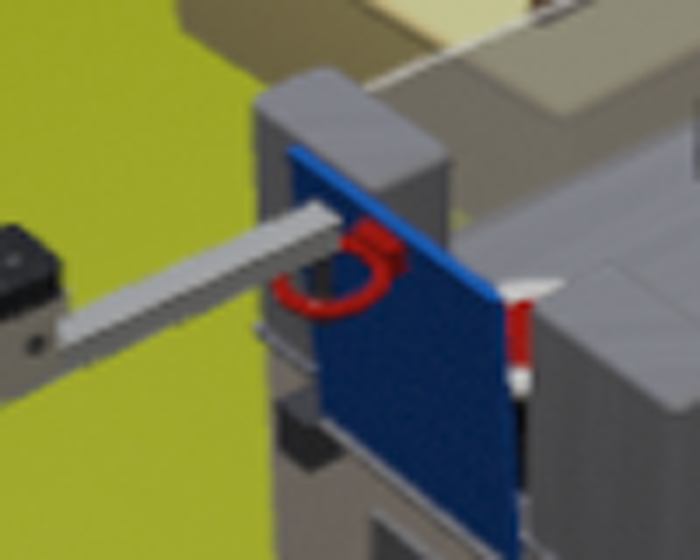

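Emit:
move_arm(series="0 0 -0.005 0 0 0; 0 0 -0.005 0 0 0; 0 0.0028 -0.006 0 0 0; 0 0.0028 -0.006 0 0 0; 0 0.0028 -0.006 0 0 0; 0 0.0028 -0.006 0 0 0; 0 0.0035 -0.005 0 0 0; 0 0.0035 -0.005 0 0 0; 0 0.0035 -0.005 0 0 0; 0 0.0035 -0.005 0 0 0")

```text
time: 9.2
position: [0.5351, -0.1876, 0.244]
orientation: [-1.57, -0.037, 0.036]
ft_force: [0.1, -0.0, -1.9]
grip_width: 0.0221
```

```bash
python3 tip.py
python3 - <<'E'
from h import *
c=cap('scene','s6');cv2.imwrite('pics/s6z.png',cv2.resize(c['image'][110:190,190:290,::-1],None,fx=7,fy=7,interpolation=cv2.INTER_CUBIC))
H=cv2.cvtColor(c['image'],cv2.COLOR_RGB2HSV);P=pts(c);h,s=H[...,0],H[...,1]
m=((h>105)&(h<125)&(s>150)&(P[...,0]>.45)&(P[...,0]<.6)&(P[...,1]>-.05)&(P[...,1]<.13)&(P[...,2]>.14)&(P[...,2]<.285)).astype(np.uint8)
q=P[cv2.erode(m,np.ones((3,3)))>0];n=np.linalg.svd(q-q.mean(0))[2][2];n*=np.sign(n[1]);print('hatch angle',np.arctan2(n[2],np.hypot(*n[:2])))
E
```

```text
{'time': 9.2, 'q': [-0.428, 0.0315, 1.5465, 0.0005, 1.5631, -0.4739], 'position': [0.5351, -0.1876, 0.244], 'orientation': [-1.5703, -0.0366, 0.0355], 'ft_force': [0.0602, -0.0422, -1.8605], 'grip_width': 0.0221}
yaw 92.63 pitch 0.01 roll 0.04 tip [0.5264 0.0032 0.2215]
hatch angle 0.32521397179040695
```

View pics/s6z.png

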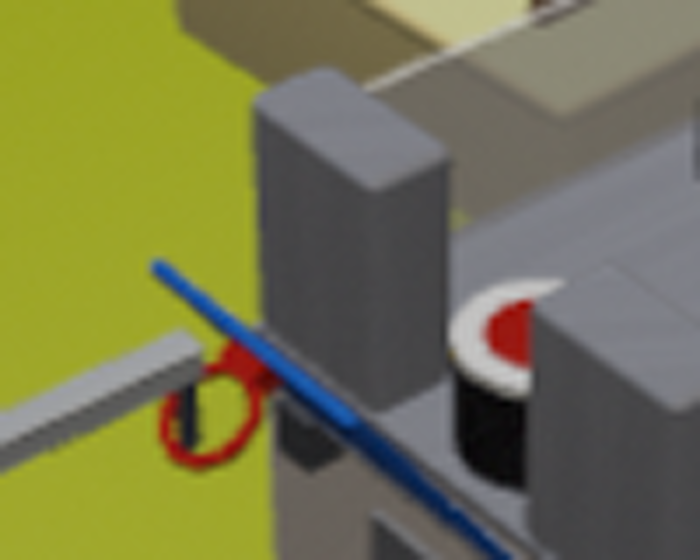

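Emit:
move_arm(series="0 0.004 -0.0045 0 0 0; 0 0.0045 -0.0045 0 0 0; 0 0.005 -0.004 0 0 0; 0 0.0055 -0.004 0 0 0; 0 0.0055 -0.0035 0 0 0; 0 0.0055 -0.003 0 0 0; 0 0 0 0 0 0")

```text
time: 10.12
position: [0.536, -0.2141, 0.2114]
orientation: [-1.571, -0.035, 0.035]
ft_force: [0.3, 0.3, -2.1]
grip_width: 0.0221
```

```bash
python3 tip.py
python3 - <<'E'
from h import *
c=cap('scene','s7');cv2.imwrite('pics/s7z.png',cv2.resize(c['image'][110:190,190:290,::-1],None,fx=7,fy=7,interpolation=cv2.INTER_CUBIC))
E
```

```text
{'time': 10.125, 'q': [-0.4683, 0.0718, 1.564, -0.0007, 1.5052, -0.5132], 'position': [0.536, -0.2141, 0.2114], 'orientation': [-1.5713, -0.0354, 0.0352], 'ft_force': [0.2692, 0.2807, -2.0624], 'grip_width': 0.0221}
yaw 92.57 pitch -0.05 roll 0.01 tip [ 0.5274 -0.0233  0.1887]
```

View pics/s7z.png

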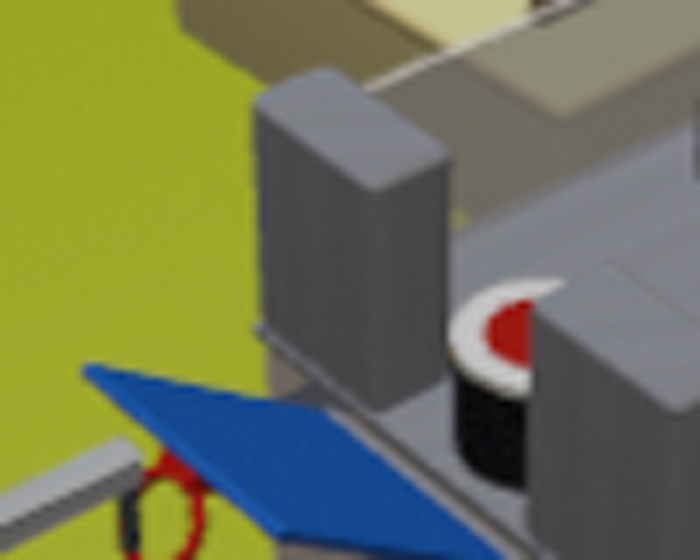

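Emit:
move_arm(series="0 -0.008 0 0 0 0; 0 -0.015 0 0 0 0; 0 -0.02 -0.005 0 0 0; 0 -0.02 -0.01 0 0 0; 0 -0.01 -0.01 0 0 0; 0 0 0 0 0 0")

```text
time: 10.92
position: [0.5386, -0.2396, 0.2936]
orientation: [-1.574, -0.041, 0.031]
ft_force: [-0.4, 0.3, -2.2]
grip_width: 0.022
```

```bash
python3 tip.py
python3 - <<'E'
from h import *
c=cap('scene','s8');cv2.imwrite('pics/s8z.png',cv2.resize(c['image'][110:210,170:290,::-1],None,fx=6,fy=6,interpolation=cv2.INTER_CUBIC))
E
```

```text
{'time': 10.925, 'q': [-0.5052, 0.0757, 1.4114, -0.0004, 1.6472, -0.5514], 'position': [0.5386, -0.2396, 0.2936], 'orientation': [-1.5745, -0.041, 0.0315], 'ft_force': [-0.3905, 0.2534, -2.221], 'grip_width': 0.022}
yaw 92.64 pitch -0.24 roll 0.34 tip [ 0.5299 -0.0489  0.2703]
```

View pics/s8z.png

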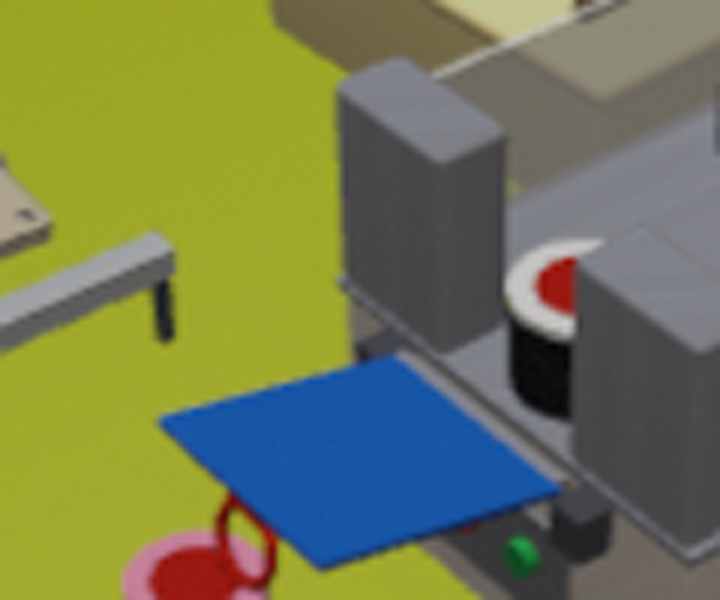

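```bash
cat > m3.py <<'E'
from h import *
for n in ['scene','side']:
    c=cap(n,n+'9');H=cv2.cvtColor(c['image'],cv2.COLOR_RGB2HSV);P=pts(c);h,s,v=[H[...,i].astype(int) for i in range(3)];ok=c['z_map']>0
    B=lambda x0,x1,y0,y1,z0,z1:ok&(P[...,0]>x0)&(P[...,0]<x1)&(P[...,1]>y0)&(P[...,1]<y1)&(P[...,2]>z0)&(P[...,2]<z1)
    for nm,a in (('L',(.39,.487)),('R',(.56,.66))):
        q=P[B(*a,.08,.19,.256,.266)&(s<90)]; print(n,'cheek',nm,len(q),np.percentile(q,[2,98],axis=0).round(4)[:,:2].tolist())
    q=P[B(.45,.6,.1,.25,.195,.206)&((h<6)|(h>172))&(s>130)];print(' dot',len(q),np.median(q,0).round(4),((q.min(0)+q.max(0))/2).round(4))
    q=P[B(.47,.6,.1,.25,.197,.205)];print(' lid',len(q),q.min(0).round(4),q.max(0).round(4),cv2.minEnclosingCircle(q[:,:2].astype(np.float32)))
    m=(B(.44,.61,-.06,.13,.13,.2)&(h>100)&(h<125)&(s>130)).astype(np.uint8);q=P[cv2.erode(m,np.ones((3,3)))>0]
    if len(q)>20:
        nn=np.linalg.svd(q-q.mean(0))[2][2];nn*=np.sign(nn[2]);print(' hatch angle',np.arctan2(nn[2],nn[1]).round(3),'yaw-ish',nn.round(3),'z',q[:,2].min().round(3),q[:,2].max().round(3),'x',q[:,0].min().round(3),q[:,0].max().round(3))
E
python3 m3.py
```

```text
scene cheek L 252 [[0.4067, 0.1093], [0.4776, 0.1469]]
scene cheek R 327 [[0.566, 0.1177], [0.6394, 0.1548]]
 dot 36 [0.5167 0.147  0.2009] [0.5185 0.1512 0.201 ]
 lid 205 [0.4719 0.1111 0.197 ] [0.6    0.1806 0.205 ] ((0.5355321168899536, 0.1249355599284172), 0.06498740613460541)
 hatch angle 1.373 yaw-ish [-0.012  0.197  0.98 ] z 0.151 0.18 x 0.469 0.585
side cheek L 270 [[0.4047, 0.1108], [0.475, 0.1483]]
side cheek R 298 [[0.567, 0.12], [0.6369, 0.156]]
 dot 96 [0.5238 0.1548 0.2018] [0.5238 0.1562 0.2021]
 lid 391 [0.4701 0.115  0.1971] [0.5987 0.1897 0.2049] ((0.5347901582717896, 0.14615629613399506), 0.06480802595615387)
 hatch angle 1.41 yaw-ish [-0.012  0.16   0.987] z 0.151 0.179 x 0.473 0.582
```

View pics/side9.png

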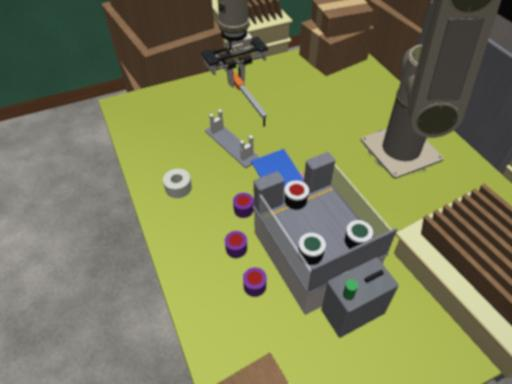

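```bash
python3 tip.py .5356 -.0858 .27 92.75 7
```

```text
{'time': 11.075, 'q': [-0.5042, 0.0763, 1.4147, -0.0001, 1.6467, -0.5511], 'position': [0.5379, -0.2384, 0.2914], 'orientation': [-1.5725, -0.0394, 0.0342], 'ft_force': [-0.6135, 0.1664, -2.4638], 'grip_width': 0.0218}
yaw 92.68 pitch -0.12 roll 0.19 tip [ 0.529  -0.0476  0.2685]
0.0007 0.0030 0.0218 0.02 -0.01 0.03; 0.0007 0.0030 0.0218 0.02 -0.01 0.03; 0.0007 0.0030 0.0218 0.02 -0.01 0.03; 0.0007 0.0030 0.0218 0.02 -0.01 0.03; 0.0007 0.0030 0.0218 0.02 -0.01 0.03; 0.0007 0.0030 0.0218 0.02 -0.01 0.03; 0.0007 0.0030 0.0218 0.02 -0.01 0.03;
```

Emit:
move_arm(series="0.0007 0.003 0.021 0 0 0; 0.0007 0.003 0.021 0 0 0; 0.0007 0.003 0.021 0 0 0; 0.0007 0.003 0.021 0 0 0; 0.0007 0.003 0.021 0 0 0; 0.0007 0.003 0.018 0 0 0; 0.0007 0.003 0.01 0 0 0; 0 0 0 0 0 0; 0 0 0 0 0 0")

```text
time: 12.2
position: [0.5345, -0.0918, 0.2657]
orientation: [-1.569, -0.04, 0.042]
ft_force: [0.4, -0.1, -2.0]
grip_width: 0.022
```

```bash
python3 tip.py .5356 -.0858 .1875 92.75 7; python3 m3.py
python3 - <<'E'
from h import *
c=load('scene');cv2.imwrite('pics/s9z.png',cv2.resize(c['image'][100:210,190:310,::-1],None,fx=6,fy=5.4,interpolation=cv2.INTER_CUBIC))
E
```

```text
{'time': 12.2, 'q': [-0.2651, -0.0398, 1.5785, 0.0007, 1.6042, -0.3173], 'position': [0.5345, -0.0918, 0.2657], 'orientation': [-1.5694, -0.0402, 0.0417], 'ft_force': [0.4327, -0.0729, -2.0322], 'grip_width': 0.022}
yaw 92.99 pitch 0.06 roll -0.06 tip [0.5246 0.0989 0.2434]
0.0002 0.0112 0.0008 -0.01 0.03 -0.01; 0.0002 0.0112 0.0008 -0.01 0.03 -0.01; 0.0002 0.0112 0.0008 -0.01 0.03 -0.01; 0.0002 0.0112 0.0008 -0.01 0.03 -0.01; 0.0002 0.0112 0.0008 -0.01 0.03 -0.01; 0.0002 0.0112 0.0008 -0.01 0.03 -0.01; 0.0002 0.0112 0.0008 -0.01 0.03 -0.01; 
scene cheek L 248 [[0.4065, 0.1101], [0.478, 0.1461]]
scene cheek R 328 [[0.5668, 0.1172], [0.639, 0.1546]]
 dot 36 [0.5171 0.1464 0.2011] [0.5185 0.1506 0.2011]
 lid 202 [0.472  0.1095 0.197 ] [0.599  0.1816 0.2048] ((0.5349253416061401, 0.12661729753017426), 0.06470590084791183)
 hatch angle 1.501 yaw-ish [-0.005  0.07   0.998] z 0.15 0.165 x 0.471 0.585
side cheek L 283 [[0.4048, 0.1109], [0.4755, 0.1484]]
side cheek R 297 [[0.5672, 0.1212], [0.6363, 0.1568]]
 dot 95 [0.5245 0.155  0.2023] [0.524  0.1558 0.2008]
 lid 387 [0.471 0.11  0.197] [0.5987 0.1888 0.205 ] ((0.5357010960578918, 0.13593144714832306), 0.06625314056873322)
 hatch angle 1.511 yaw-ish [-0.013  0.06   0.998] z 0.152 0.167 x 0.474 0.579
```

View pics/s9z.png

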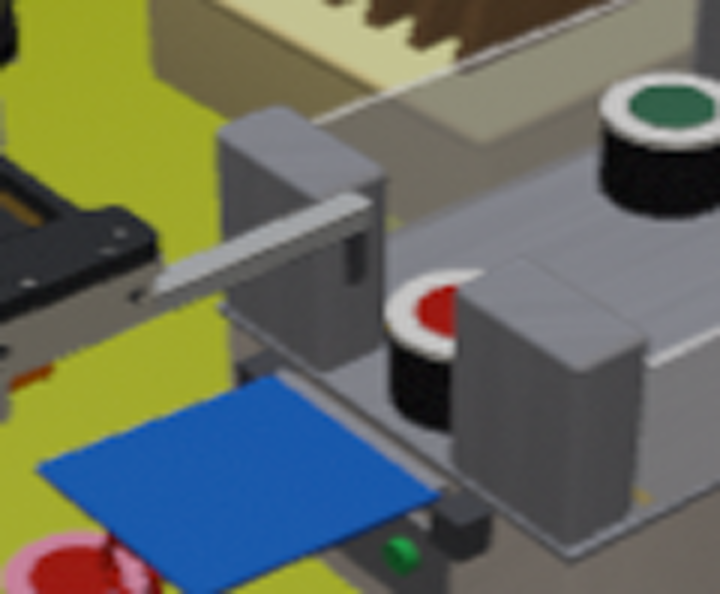

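Hatch reads 1.50 rad, lying flat; the pin hangs over the mouth. Lower it in front of the tub.

Emit:
move_arm(series="0.0005 0.012 0 0 0 0; 0.0005 0.012 0 0 0 0; 0.0005 0.012 0 0 0 0; 0.0005 0.012 0 0 0 0; 0 0.012 0 0 0 0; 0 0.008 0 0 0 0; 0 0.002 0 0 0 0; 0 0 0 0 0 0")

```text
time: 13.3
position: [0.5358, -0.093, 0.1892]
orientation: [-1.569, -0.036, 0.042]
ft_force: [-0.7, 0.3, -1.5]
grip_width: 0.0219
```

```bash
python3 tip.py .5346 -.07 .1875 92.75 4
python3 - <<'E'
from tip import *
s,t=tipinfo()
for n in('scene','side'):
    c=cap(n);print(n,'tip',proj(c,t),'bartop',proj(c,t+[0,.004,.047]),'tubc',proj(c,(.524,.155,.2)))
c=load('scene');cv2.imwrite('pics/s10z.png',cv2.resize(c['image'][110:210,210:310,::-1],None,fx=6,fy=6,interpolation=cv2.INTER_CUBIC))
c=load('side');cv2.imwrite('pics/d10z.png',cv2.resize(c['image'][130:230,240:340,::-1],None,fx=6,fy=6,interpolation=cv2.INTER_CUBIC))
E
```

```text
{'time': 13.3, 'q': [-0.2667, -0.0024, 1.6806, 0.0006, 1.4671, -0.3162], 'position': [0.5358, -0.093, 0.1892], 'orientation': [-1.5688, -0.0362, 0.0415], 'ft_force': [-0.7327, 0.2646, -1.5021], 'grip_width': 0.0219}
yaw 92.84 pitch 0.1 roll -0.19 tip [0.5262 0.0978 0.167 ]
-0.0000 0.0004 0.0058 -0.02 0.02 -0.05; -0.0000 0.0004 0.0058 -0.02 0.02 -0.05; -0.0000 0.0004 0.0058 -0.02 0.02 -0.05; -0.0000 0.0004 0.0058 -0.02 0.02 -0.05; 
{'time': 13.3, 'q': [-0.2667, -0.0024, 1.6806, 0.0006, 1.4671, -0.3162], 'position': [0.5358, -0.093, 0.1892], 'orientation': [-1.5688, -0.0362, 0.0415], 'ft_force': [-0.7327, 0.2646, -1.5021], 'grip_width': 0.0219}
yaw 92.84 pitch 0.1 roll -0.19 tip [0.5262 0.0978 0.167 ]
scene tip [[248.79277718 176.46326119]] bartop [[250.06391733 161.38744715]] tubc [[266.30897097 157.81050841]]
side tip [[285.62799563 183.52793253]] bartop [[286.98252662 173.59572096]] tubc [[296.10945924 189.71083258]]
```

View pics/s10z.png

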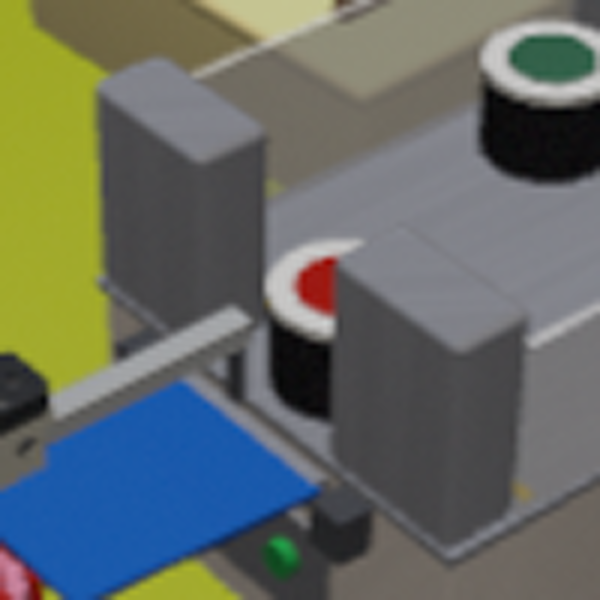

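View pics/d10z.png

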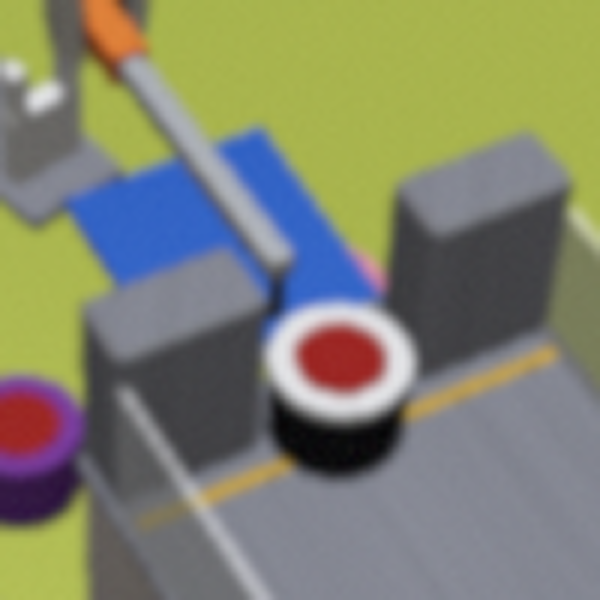

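Emit:
move_arm(series="0 0 0.006 0 0 0; 0 0 0.006 0 0 0; 0 0 0.005 0 0 0; 0 0 0.004 0 0 0; 0 0 0.004 0 0 0; 0 0 0.004 0 0 0; 0 0 0.004 0 0 0; 0 0 0.004 0 0 0; 0 0 0.004 0 0 0; 0 0 0.004 0 0 0")

```text
time: 14.65
position: [0.5343, -0.0454, 0.191]
orientation: [-1.57, -0.038, 0.039]
ft_force: [-0.2, 0.4, -1.4]
grip_width: 0.0215
```

```bash
cat > look.py <<'E'
from tip import *
s,t=tipinfo();c=cap('side');P=pts(c);H=cv2.cvtColor(c['image'],cv2.COLOR_RGB2HSV);h,ss=[H[...,i].astype(int) for i in range(2)]
m=(P[...,0]>.43)&(P[...,0]<.62)&(P[...,1]>.1)&(P[...,1]<.3)&(P[...,2]>.18)&(P[...,2]<.23)&((h<6)|(h>172))&(ss>130)
q=P[m];d=np.median(q,0);rel=d[:2]-[.5226,.1001];u=np.array([-.048,.9988]);print('dot',len(q),d.round(4),q.min(0).round(3),q.max(0).round(3),'magx',(rel@u).round(4),'magy',(rel@[-.9988,-.048]).round(4))
cv2.imwrite('pics/dl_%d.png'%(s['time']*100),cv2.resize(c['image'][130:270,230:390,::-1],None,fx=4,fy=4,interpolation=cv2.INTER_CUBIC))
print('dl_%d'%(s['time']*100))
E
python3 look.py
```

```text
{'time': 14.65, 'q': [-0.1806, -0.0271, 1.7018, 0.0003, 1.4676, -0.23], 'position': [0.5343, -0.0454, 0.191], 'orientation': [-1.57, -0.0382, 0.0392], 'ft_force': [-0.2108, 0.4001, -1.4247], 'grip_width': 0.0215}
yaw 92.82 pitch 0.03 roll -0.03 tip [0.5249 0.1454 0.1685]
dot 106 [0.5227 0.1802 0.2018] [0.505 0.162 0.198] [0.539 0.198 0.206] magx 0.08 magy -0.0039
dl_1465
```

Emit:
move_arm(series="0 0 0.004 0 0 0; 0 0 0.004 0 0 0; 0 0 0.004 0 0 0; 0 0 0.004 0 0 0; 0 0 0.004 0 0 0; 0 0 0.004 0 0 0; 0 0 0.004 0 0 0; 0 0 0.002 0 0 0; 0 0 0 0 0 0")

```text
time: 15.82
position: [0.5327, -0.0126, 0.191]
orientation: [-1.57, -0.039, 0.04]
ft_force: [0.4, -0.8, -2.5]
grip_width: 0.0222
```

```bash
python3 look.py
```

```text
{'time': 15.825, 'q': [-0.1205, -0.0365, 1.7109, 0.0008, 1.4679, -0.1704], 'position': [0.5327, -0.0126, 0.191], 'orientation': [-1.5696, -0.0387, 0.0396], 'ft_force': [0.4349, -0.8406, -2.5325], 'grip_width': 0.0222}
yaw 92.86 pitch 0.05 roll -0.03 tip [0.5231 0.1782 0.1686]
dot 106 [0.521  0.2117 0.2019] [0.503 0.196 0.197] [0.538 0.229 0.208] magx 0.1116 magy -0.0038
dl_1582
```

Emit:
move_arm(series="0 0 -0.008 0 0 0; 0 0 -0.015 0 0 0; 0 0 -0.02 0 0 0; 0 -0.003 -0.02 0 0 0; 0 -0.01 -0.008 0 0 0; 0 -0.025 -0.005 0 0 0; 0 -0.035 0 0 0 0; 0 -0.03 0 0 0 0; 0 -0.01 0 0 0 0; 0 0 0 0 0 0")

```text
time: 17.12
position: [0.5359, -0.0966, 0.3083]
orientation: [-1.57, -0.035, 0.037]
ft_force: [0.3, 0.7, -2.5]
grip_width: 0.0212
```

```bash
python3 look.py; python3 m3.py | grep hatch;  python3 tip.py .5508 -.271 .20 105.4 9
```

```text
{'time': 17.125, 'q': [-0.2729, -0.0383, 1.5004, 0.0005, 1.681, -0.3191], 'position': [0.5359, -0.0966, 0.3083], 'orientation': [-1.5696, -0.0353, 0.0373], 'ft_force': [0.3408, 0.7252, -2.5077], 'grip_width': 0.0212}
yaw 92.65 pitch 0.05 roll -0.07 tip [0.527  0.0942 0.286 ]
dot 107 [0.5204 0.2121 0.2016] [0.503 0.194 0.197] [0.537 0.23  0.206] magx 0.1119 magy -0.0032
dl_1712
 hatch angle 1.501 yaw-ish [-0.005  0.07   0.998] z 0.15 0.164 x 0.469 0.584
 hatch angle 1.507 yaw-ish [-0.009  0.063  0.998] z 0.151 0.166 x 0.472 0.58
{'time': 17.275, 'q': [-0.2726, -0.0373, 1.5028, 0.0005, 1.6807, -0.319], 'position': [0.5351, -0.0963, 0.3064], 'orientation': [-1.5687, -0.0331, 0.0398], 'ft_force': [-0.6272, 0.0429, -2.0871], 'grip_width': 0.0217}
yaw 92.66 pitch 0.11 roll -0.24 tip [0.5262 0.0945 0.2842]
0.0009 0.0118 -0.0195 -0.02 -1.42 -0.03; 0.0004 0.0118 -0.0195 -0.02 -1.42 -0.03; -0.0001 0.0118 -0.0195 -0.02 -1.42 -0.03; -0.0006 0.0118 -0.0195 -0.02 -1.42 -0.03; -0.0011 0.0118 -0.0195 -0.02 -1.42 -0.03; -0.0015 0.0118 -0.0194 -0.02 -1.42 -0.03; -0.0020 0.0118 -0.0194 -0.02 -1.42 -0.03; -0.0025 0.0118 -0.0193 -0.02 -1.42 -0.03; -0.0030 0.0118 -0.0193 -0.02 -1.42 -0.03;
```

View pics/dl_1582.png

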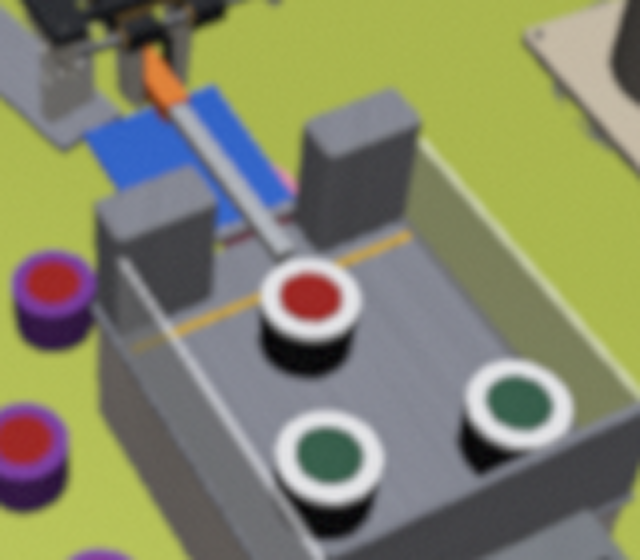

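Run:
```python
from h import *
import glob
c=load('scene')
cv2.imwrite('pics/s20.png',c['image'][...,::-1])
```

```text
(no output)
```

View pics/s20.png

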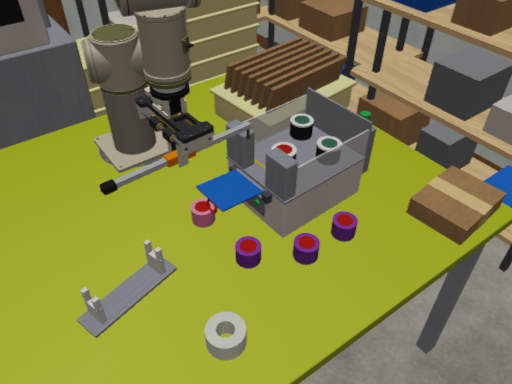

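Tub now behind the yellow line (dot at (310,297) in the zoom), hatch flat. Back to the rests, measuring the prongs too.

Emit:
move_arm(series="0.0009 0.005 -0.0195 0 -1.4 0; 0.0004 0.008 -0.0195 0 -1.4 0; 0 0.01 -0.0195 0 -1.4 0; -0.0006 0.0118 -0.0195 0 -1.4 0; -0.001 0.0118 -0.0195 0 -1.4 0; -0.0015 0.0118 -0.0195 0 -1.4 0; -0.002 0.0118 -0.0195 0 -1.4 0; -0.0025 0.0118 -0.018 0 -1.4 0; -0.002 0.008 -0.01 0 -1 0; 0 0 0 0 0 0")

```text
time: 18.52
position: [0.5431, -0.2606, 0.1963]
orientation: [-1.544, -0.192, 0.229]
ft_force: [-0.2, 0.3, -2.4]
grip_width: 0.0218
```

```bash
python3 tip.py .5508 -.271 .20 105.4 3
python3 - <<'E'
from h import *
b=np.load('last_scene.npz')
for n in('scene','wrist'):
    c=cap(n,n+'21') if n=='wrist' else dict(b)
    P=pts(c);H=cv2.cvtColor(c['image'],cv2.COLOR_RGB2HSV)
    m=((P[...,2]>.088)&(P[...,2]<.104)&(H[...,1]<60)&(H[...,2]>130)&(P[...,0]>.45)&(P[...,0]<.65)&(P[...,1]>-.42)&(P[...,1]<-.13)).astype(np.uint8)
    N,L,S,C=cv2.connectedComponentsWithStats(m)
    for i in range(1,N):
        if S[i,4]>6:
            q=P[L==i];u,v=C[i];print(n,S[i],C[i].round(1),q.mean(0).round(4),'ray',ray(c,u,v,.097).round(4))
E
```

```text
{'time': 18.525, 'q': [-0.5314, 0.1763, 1.4785, -0.0019, 1.5152, -0.8002], 'position': [0.5431, -0.2606, 0.1963], 'orientation': [-1.5442, -0.1921, 0.2291], 'ft_force': [-0.1528, 0.2612, -2.3513], 'grip_width': 0.0218}
yaw 105.4 pitch 1.1 roll -1.21 tip [ 0.4918 -0.0762  0.1775]
0.0015 -0.0013 -0.0040 -0.37 0.00 -0.40; 0.0015 -0.0013 -0.0040 -0.37 0.00 -0.40; 0.0016 -0.0013 -0.0040 -0.37 0.00 -0.40; 
scene [144 240   6   5  22] [146.5 242. ] [ 0.5125 -0.1954  0.0959] ray [ 0.5134 -0.1957  0.097 ]
scene [154 247   7   6  24] [156.8 249.5] [ 0.5479 -0.1861  0.0955] ray [ 0.5492 -0.1866  0.097 ]
scene [ 81 287   7   6  28] [ 83.8 289.8] [ 0.5589 -0.3684  0.0958] ray [ 0.56   -0.3685  0.097 ]
scene [ 91 296   8   7  35] [ 94.3 299.2] [ 0.5957 -0.3593  0.0955] ray [ 0.5968 -0.3595  0.097 ]
wrist [239 114   5  15  73] [241.1 121. ] [ 0.5067 -0.1956  0.0975] ray [ 0.5067 -0.1956  0.097 ]
wrist [279 114  13  16 188] [285.4 121.5] [ 0.5467 -0.185   0.0976] ray [ 0.5468 -0.185   0.097 ]
```

View pics/wrist21.png

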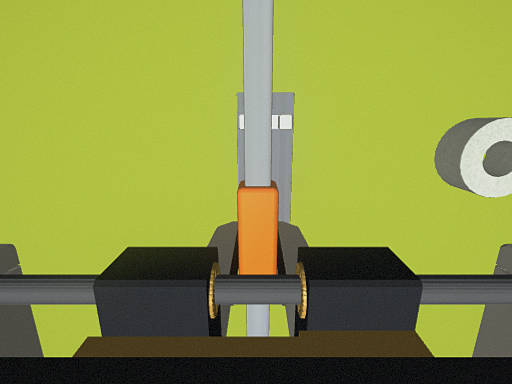

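```bash
python3 tip.py .5520 -.275 .16 105.4 3
```

```text
{'time': 18.575, 'q': [-0.5308, 0.1757, 1.4783, -0.0017, 1.5156, -0.7997], 'position': [0.5433, -0.2603, 0.1968], 'orientation': [-1.5444, -0.1925, 0.2288], 'ft_force': [0.9303, 0.4374, -2.9334], 'grip_width': 0.0215}
yaw 105.4 pitch 1.08 roll -1.19 tip [ 0.492  -0.0759  0.1779]
0.0017 0.0121 -0.0057 -0.36 0.00 -0.40; 0.0017 0.0122 -0.0056 -0.36 0.00 -0.40; 0.0016 0.0122 -0.0056 -0.36 0.00 -0.40;
```

Emit:
move_arm(series="0.0017 0.01 -0.0055 -0.36 0 -0.4; 0.0017 0.01 -0.0055 -0.36 0 -0.4; 0.0012 0.01 -0.004 -0.25 0 -0.3; 0 0 0 0 0 0; 0 0 0 0 0 0")

```text
time: 19.2
position: [0.5526, -0.2727, 0.1655]
orientation: [-1.56, -0.213, 0.211]
ft_force: [-0.2, 0.0, -2.5]
grip_width: 0.0219
```

```bash
python3 tip.py .5520 -.275 .13 105.4 2
python3 - <<'E'
from h import *
c=cap('wrist','w22')
E
```

```text
{'time': 19.2, 'q': [-0.5422, 0.2017, 1.5063, 0.0008, 1.4327, -0.8124], 'position': [0.5526, -0.2727, 0.1655], 'orientation': [-1.5603, -0.213, 0.2111], 'ft_force': [-0.2396, 0.0096, -2.52], 'grip_width': 0.0219}
yaw 105.48 pitch -0.01 roll 0.07 tip [ 0.5016 -0.0887  0.143 ]
-0.0006 0.0178 -0.0010 0.00 0.04 0.03; -0.0006 0.0178 -0.0010 0.00 0.04 0.03;
```

View pics/w22.png

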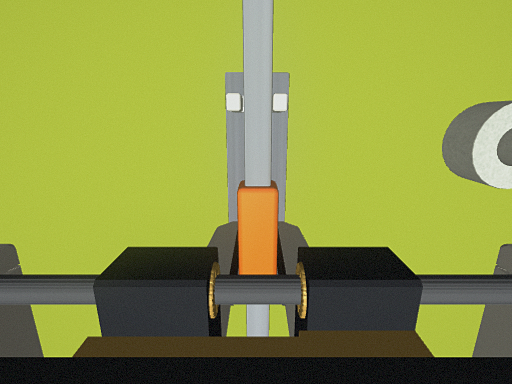

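Bar (cols 243–273) sits centred between the prong tops (226–288). Lower.

Emit:
move_arm(series="-0.0005 0.02 0 0 0 0; 0 0.02 0 0 0 0; 0 0.02 0 0 0 0; 0 0.018 0 0 0 0; 0 0.012 0 0 0 0; 0 0.004 0 0 0 0; 0 0 0 0 0 0")

```text
time: 20.12
position: [0.5509, -0.272, 0.0631]
orientation: [-1.558, -0.211, 0.213]
ft_force: [0.3, -0.0, -2.0]
grip_width: 0.0218
```

```bash
python3 tip.py .5520 -.275 .0535 105.4 1
```

```text
{'time': 20.125, 'q': [-0.5425, 0.2923, 1.5955, 0.0009, 1.2559, -0.813], 'position': [0.5509, -0.272, 0.0631], 'orientation': [-1.5585, -0.2112, 0.2129], 'ft_force': [0.318, -0.0013, -2.014], 'grip_width': 0.0218}
yaw 105.48 pitch 0.12 roll -0.04 tip [ 0.4999 -0.0879  0.041 ]
0.0002 0.0096 -0.0032 -0.12 0.08 -0.04;
```

Emit:
move_arm(series="0.0002 0.005 0 0 0 0; 0 0.003 0 0 0 0; 0 0.001 0 0 0 0; 0 0 0 0 0 0")

```text
time: 20.62
position: [0.5525, -0.2728, 0.0557]
orientation: [-1.561, -0.214, 0.211]
ft_force: [-0.1, 0.5, -1.0]
grip_width: 0.0219
```

```bash
python3 tip.py
```

```text
{'time': 20.625, 'q': [-0.5422, 0.3018, 1.5985, 0.0008, 1.2396, -0.8128], 'position': [0.5525, -0.2728, 0.0557], 'orientation': [-1.5608, -0.2136, 0.2107], 'ft_force': [-0.1346, 0.4774, -0.9776], 'grip_width': 0.0219}
yaw 105.48 pitch -0.04 roll 0.1 tip [ 0.5016 -0.0887  0.0331]
```

Emit:
move_arm(series="0 0.003 0 0 0 0; 0 0.001 0 0 0 0; 0 0 0 0 0 0")

```text
time: 21.0
position: [0.5529, -0.2729, 0.0526]
orientation: [-1.561, -0.214, 0.21]
ft_force: [0.6, 0.5, -2.5]
grip_width: 0.0216
```

```bash
python3 tip.py
```

```text
{'time': 21.0, 'q': [-0.5422, 0.3057, 1.6, 0.0008, 1.2332, -0.8127], 'position': [0.5529, -0.2729, 0.0526], 'orientation': [-1.5614, -0.2142, 0.2102], 'ft_force': [0.6281, 0.5111, -2.5184], 'grip_width': 0.0216}
yaw 105.49 pitch -0.08 roll 0.14 tip [ 0.502  -0.0889  0.0298]
```

Within about a millimetre of the seats; open.

Emit:
move_arm(series="0 0 0 0 0 0; 0 0 0 0 0 0; 0 0 0 0 0 0; 0 0 0 0 0 0; 0 0 0 0 0 0", claw=0.06)

```text
time: 21.62
position: [0.5536, -0.2734, 0.0531]
orientation: [-1.563, -0.215, 0.209]
ft_force: [-0.3, 0.2, -0.1]
grip_width: 0.0595
```

Emit:
move_arm(series="0 -0.01 0 0 0 0; 0 -0.025 0 0 0 0; 0 -0.04 0 0 0 0; 0 -0.04 0 0 0 0; 0 -0.04 0 0 0 0; 0 -0.03 0 0 0 0; 0 -0.01 0 0 0 0; 0 0 0 0 0 0; 0 0 0 0 0 0")

```text
time: 22.75
position: [0.552, -0.2726, 0.2564]
orientation: [-1.562, -0.215, 0.209]
ft_force: [-1.1, 0.1, -0.7]
grip_width: 0.0602
```

```bash
python3 look.py; python3 m3.py|grep hatch; python3 m2.py 2>/dev/null|grep -E "bar|sleeve|roll"; python3 m.py | grep green
python3 - <<'E'
from h import *
cap('scene','s30');cap('wrist','w30')
E
```

```text
{'time': 22.75, 'q': [-0.5424, 0.1556, 1.3923, 0.0008, 1.5895, -0.8127], 'position': [0.552, -0.2726, 0.2564], 'orientation': [-1.5625, -0.2153, 0.2092], 'ft_force': [-1.0714, 0.1383, -0.6729], 'grip_width': 0.0602}
yaw 105.49 pitch -0.15 roll 0.2 tip [ 0.5011 -0.0886  0.2334]
dot 105 [0.5202 0.2129 0.202 ] [0.503 0.194 0.198] [0.539 0.229 0.207] magx 0.1128 magy -0.003
dl_2275
 hatch angle 1.5 yaw-ish [-0.003  0.071  0.997] z 0.15 0.165 x 0.47 0.583
 hatch angle 1.505 yaw-ish [-0.009  0.066  0.998] z 0.15 0.168 x 0.473 0.579
scene bar 716 [-0.2696  0.963 ] 105.64 pt 0.5489 -0.2478 ends [ 0.603 -0.441] [ 0.504 -0.087] z 0.0762
 sleeve ends [-0.0548  0.0116] mid [ 0.5547 -0.2686]
scene green [361 111   9   9  58] [365.2 114.3] med [0.557 0.477 0.23 ] min [-0.108  0.464 -0.418] max [0.568 1.362 0.234]
scene green [295 116  14   7  83] [301.6 119.1] med [0.439 0.348 0.201] min [0.422 0.326 0.198] max [0.462 0.366 0.205]
scene green [322 139  15   8  98] [329.  142.5] med [0.571 0.331 0.201] min [0.553 0.312 0.198] max [0.589 0.351 0.205]
scene green [253 199   7   8  39] [256.3 202.3] med [0.545 0.108 0.085] min [0.533 0.105 0.064] max [0.551 0.116 0.091]
side green [353 225  14  11 120] [359.4 230.3] med [0.44  0.344 0.202] min [0.422 0.328 0.198] max [0.457 0.363 0.206]
side green [305 238  14  12 134] [311.7 243.4] med [0.57  0.329 0.202] min [0.552 0.311 0.198] max [0.587 0.346 0.206]
side green [344 279  14  21 219] [350.1 288.5] med [0.557 0.482 0.228] min [0.538 0.448 0.176] max [0.567 0.491 0.235]
```

View pics/s30.png

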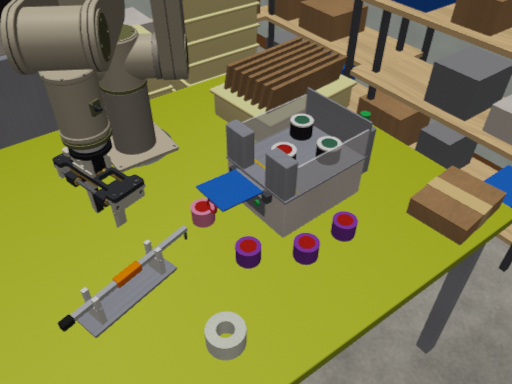

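View pics/w30.png

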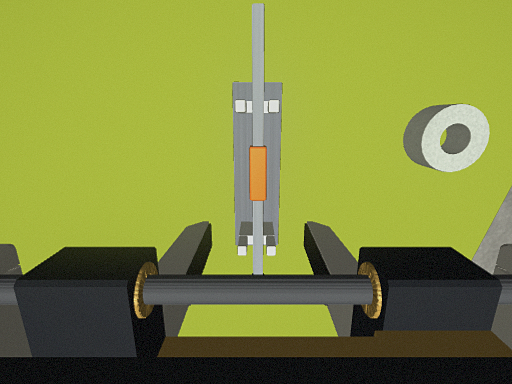

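The pole lies in both rests (sleeve at (258,173), bar between both prong pairs). The tub is at about 113 mm, the hatch at 1.50 rad, and the bystanders are unmoved. Handing in.

```bash
python3 -c "
from cell import manip
print(manip.hand_in())"
```

```text
the job is handed in; nothing more can be done
None
```

I hooked the pole into the red eye, swung the hatch fully open, pushed the jammed tub back and laid the pole back on its two rests. The job was handed in at about 23 s of the 56 s allowed; the hand-in reports no verdict.

My last camera checks before handing in:
- **Hatch:** it reads about 1.50 rad in both views, above the 1.4 needed.
- **Jammed tub:** its centre is about 113 mm behind the hinge line (98 needed). It stands upright on the deck.
- **Pole:** it lies level in both rests, aligned with them, with the sleeve about 9 mm from the middle. The gripper is well clear above it.
- **Back tubs:** both are within about 1 mm of where they started.
- **Label roll:** I did not measure it again at the end, because that check stopped with an error. It looks unmoved in the picture, and the arm and pole never went near it.

One measurement disagreed: the plane fit gave 0.33 rad partway through the swing, while the hook's position implied about 0.54. I put this down to the panel being foreshortened in that view. The hook was still in the ring when I estimated about 0.95 rad from the next picture, so the "past 0.5 rad with the hook in" step should be met.

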